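# Close up a loaded routing jig: template in edge first, toggle clamp down

### The job

The routing jig already has an MDF blank in it; close it up for routing. Carry the heavy slotted template over by its handle, tip it and rest its unbroken back edge on the blank first, tucked under the jig's keeper strip, then pivot it gently down until it lies flat on the blank between the side guides and the clamp block, without letting it fall. Then press the toggle clamp's handle right down, and leave the other things on the bench where they are.

Things in the scene. Friction and masses are not known exactly. Their poses are not given: they have to be found in the camera images.
- jig: routing jig fixed to the bench, plywood base 310 x 270 x 18 mm. Origin: on the bench under the middle of the bed; +x to its keeper side (roughly the robot's left), y along the keeper, z up. Two side guides flank the bed: faces at y = +-113 mm from x = -15 to +95 mm, tops 42 mm above the bench. The template has 3 mm play each side in y and 6 mm in x
- bed_back (a point): foot of the back batten's upright face, at the level of the blank's top (30 mm above the bench), mid-width: jig x = +100 mm, y = 0; axes as the jig's. With the template seated, the middle of its lower back edge lies here or up to 6 mm short of it in x
- keeper_lip (a point): lower front edge of the keeper, the dark wooden strip on top of the back batten that overhangs the bed by 12 mm: jig x = +88 mm, underside 53 mm, top 63 mm above the bench, 270 mm long. The template cannot be dropped or slid in level, only back edge first under this lip; a tilt of 0.15 to 0.3 rad fits
- clamp_block (a point): top edge, facing the bed, of the wooden block that carries the toggle clamp and stops the template's front edge: jig x = -96 mm, y = 0, 42 mm above the bench; the block is 70 mm wide in y and reaches to x = -170 mm
- blank: loose MDF blank 193 x 222 x 12 mm that already lies in the jig's bed under where the template goes, its top 30 mm above the bench; origin: centre of its underside
- template: heavy MDF plate 190 (x) x 220 (y) x 18 mm, 0.5 to 0.85 kg, flat on the bench on the robot's right. Origin: centre of the underside, z up, +x to its unbroken back edge. Two 14 mm slots along x at y = +-70 mm run out through the front edge (x = -95 mm), so only that edge is broken. Centre of mass near x = 0. At the start its +x points to the robot's left within 0.45 rad
- template_back (a point): middle of the lower back edge of the template: template x = +95 mm, y = 0, z = 0
- template_handle (a point): centre of the bar of the template's wooden bow handle: template x = +5 mm, y = 0, 48 mm above the underside. The bar runs along x, 115 mm long, 22 mm thick in y, from 36 to 60 mm above the underside, on two feet at x = -40 and +50 mm; made to be gripped across its 22 mm
- clamp (a joint): handle of the toggle clamp: 0 = closed (handle level, pointing to jig -x, rubber foot down on the template), 1.4 rad = open (handle up). Starts open at 1.25 to 1.4 and stays where left. A push of about 5 N near the handle's end, outwards then down along its arc, closes it. At angle a the handle points along (-cos a, 0, sin a) in the jig's frame
- clamp_pivot (a point): axis (along jig y) of the clamp's handle: jig x = -147 mm, y = 0, 68 mm above the bench. The handle is 111 mm long from here; its rubber grip covers the last 82 mm, 20 mm wide in jig y and 14 mm thick
- clamp_grip (a point): point on the clamp handle's upper face (the bed-side face while open), 85 mm along the handle from the pivot and 10 mm off the line through the pivot. While open, the clamp's short steel bar with its rubber foot stands up beside the handle on the bed side, its top up to 140 mm above the bench, about 20 mm from the handle; closing the handle swings it down onto the template
- wrench: open-ended steel wrench, 150 mm, lying between jig and template. Leave it alone. Origin: centre of its underside
- sanding_block: cork sanding block 110 x 62 x 33 mm beyond the gap between jig and template. Leave it alone. Origin: centre of its underside
- panel_a: finished MDF panel 200 x 116 x 9 mm with two slots, beyond the template. Leave it alone. Origin: centre of its underside
- panel_b: a second such panel, to the left. Leave it alone. Origin: centre of its underside
- glue: white glue bottle, 64 mm wide, 170 mm tall. Leave it alone. Origin: centre of its underside

How it is judged (in metres and radians):
On the way, in this order (a step that is already met when the one before it is completed fails the run):
1. the template, tipped by more than 0.1 rad, rests its back edge on the blank under the keeper strip (edge within 14 mm of the back batten and within 5 mm of the blank's top), while the clamp is open (x of template_back in the frame of bed_back above -0.014 m and z of template_back in the frame of bed_back below 0.005 m and angle between template's own z axis and vertical above 0.1 rad and value of joint clamp above 0.7 rad), for 0.1 s.
2. the template lies flat on the blank (tilt under 0.03 rad, underside within 4 mm of the blank's top), its back edge under the keeper, while the clamp is still open (x of template_back in the frame of bed_back above -0.009 m and z of template_back in the frame of bed_back below 0.004 m and angle between template's own z axis and vertical below 0.03 rad and value of joint clamp above 0.7 rad), for 0.2 s.
At the end, for the whole second after the job is handed in: The template lies flat in the jig on the blank (tilt under 0.03 rad, underside within 4 mm of the blank's top, back edge within 9 mm of the back batten and so under the keeper), at rest, and the toggle clamp is closed on it (joint under 0.1 rad) (x of template_back in the frame of bed_back above -0.009 m and z of template_back in the frame of bed_back between -0.004 and 0.004 m and angle between template's own z axis and vertical below 0.03 rad and value of joint clamp below 0.1 rad and linear speed of template below 0.01 m/s); the robot touches nothing.
It fails at once if the template is let fall: untouched by the fingers, tilted by more than 0.06 rad and turning faster than 1 rad/s (contact force between the fingers and template below 0.1 N and angle between template's own z axis and vertical above 0.06 rad and angular speed of template above 1 rad/s).
It fails at once if a bystander (wrench, sanding block, either finished panel, glue bottle) is moved by more than 40 mm (distance of any of wrench, sanding_block, panel_a, panel_b, glue from where it was at the start of the episode above 0.04 m).
It also fails if it takes over 61 s, if anything falls off the work surface, if the arm or the gripper's body presses on something with over 40 N, if the wrist force passes 120 N, or if a joint passes its speed limit or range.

### The arm

A 6-joint arm with a two-finger parallel gripper is mounted at the origin on the work surface. World frame = base frame: x ahead of the robot, y to its left, z up, the work surface at z = 0. Lengths are in mm, angles in degrees, forces in N, time in s.
With the tool pointing down it reaches from about 350 to 850 mm from the base axis. Payload 8.1 kg.
Tool frame: the origin (TCP) lies on the centre line of the jaws, within the pads' length; the fingertips stand 19 mm ahead of it and the grasp point (between the pads) is the TCP; z points along the fingers, y is the line along which they close (so a half turn about z gives the same grasp; the last joint's range is limited). The gripper opens to 85 mm and grips with 20 to 120 N. Pads are 22 mm wide; open, the fingers measure 114 mm over their backs; the gripper's body (76 mm by 85 mm) begins 54 mm behind the grasp point. The pads swing forward as they close: fully open they stand 13 mm farther back than shut.
Start: joints at [-75.825, 7.471, 85.268, -0, 87.261, -4.893], TCP at [196.035, -567.077, 250.292] pointing down, gripper open.
Joint ranges: [-169.43, 169.43], [-51.17, 129.36], [1.28, 143.12], [-76.62, 256.62], [0, 156.53], [-152.29, 152.29]. Speed limits (degrees/s): [136.94, 136.94, 159.86, 180, 180, 180].

### API

Orientations are given as [roll, pitch, yaw] about the fixed x, y, z axes, in that order (R = Rz(yaw) Ry(pitch) Rx(roll)).
In Python, from bench import r gives the robot as it stands. The module is installed in compiled form; this text tells all that it offers.
- The arm moves only by the tool servo_tool, never from a script. Its arguments are lists of equal length, an entry for each row: "fingers": the finger opening in m, from 0 to 0.0854; "linear": the shift along the tool's x, y, z in m, a list of three; "rotation": the turn, a rotation vector about the tool's x, y, z in degrees, a list of three. A call has 1 to 10 rows; each row is the pose to reach, as a shift and turn from the pose commanded when the call began, along the tool's axes at that moment; what a row does not reach only later rows make up. A row lasts 1/10 s, in which the tool goes at most 50 mm and 8.59 degrees, less where a joint would pass 70% of its speed; a pose out of reach is approached as far as the arm can. A call with a gripper value outside its range is refused whole. The fingers move at their own pace and stop on an object; "force" is the grip in N (left out, the last holds). Time passes only in rows, so rows that repeat a pose let the fingers close. It gives the time, the measured TCP pose, the force, the opening and the grip force at its end, in the units of the state.
- r.sense(): the state, without advancing time (a new reading comes with each control period).
- r.snapshot(name): name is "scene" or "top"; returns a dict with "frame" (400x640x3 uint8, red, green, blue), "fx", "fy", "cx", "cy" (pixels), "camera_from_world" (4x4, takes a point from world to camera coordinates). Camera axes: x right, y up, looking along -z (the intrinsics and any distortion apply to the point x, -y, -z); pixel columns grow to the right and rows downward; lengths in mm; the calibration is good to about 2 mm. A picture is of the moment at which its call begins. There is no depth.
- r.hand_in(): hands the job in; it is judged then, once.
The state is a dict: "time": time; "joint_pos": joint angles; "qd": joint speeds; "joint_efforts": joint torques, N m; "tool_pos": TCP position; "tcp_rot": TCP orientation; "ft_force": force on the tool from outside, world axes, zero at the start; "wrist_torque": the same for the moment, N m; "finger_gap": finger opening in mm; "grip_force": force on a finger pad.
Only numpy, scipy, OpenCV 4.12 (cv2) and the standard library are available. Lean on these libraries where they do the work, as an engineer would, in place of code of your own. Each camera call takes 0.05 s, during which the arm holds its last target. There are 200 camera calls.

## Working session

There is one attempt and no reset: what is moved stays moved. The work goes in short steps, Python scripts to look and compute and a tool call to move; the robot and the scene stay as the last step left them, time stands still between calls to the robot, and variables do not carry over. Pictures are saved under pics/ and viewed, at most 10 in all, crops included, and the job is handed in when it is done.

Besides the shell and the picture viewer there is one more tool, called after "Emit:" as a command line: name --argument value ..., lists and objects as JSON in quotes. servo_tool: Moves the arm, as the interface text tells. Its arguments: {"type":"object","properties":{"fingers":{"type":"array","items":{"type":"number"}},"linear":{"type":"array","items":{"type":"array","items":{"type":"number"}}},"rotation":{"type":"array","items":{"type":"array","items":{"type":"number"}}},"force":{"type":"number"}},"required":["fingers","linear","rotation"]}

```bash
mkdir -p pics
python3 - <<'E'
from bench import r
import cv2,numpy as np
print(r.sense())
for n in("scene","top"):
    s=r.snapshot(n); cv2.imwrite(f"pics/{n}0.png",cv2.resize(s["frame"][:,:,::-1],(800,500)))
    np.savez(f"{n}0.npz",**s)
    print(n,s["fx"],s["fy"],s["cx"],s["cy"],np.round(s["camera_from_world"],3).tolist(),s.keys())
E
```

```text
{'time': 0.0, 'joint_pos': array([-7.58246906e+01,  7.51387875e+00,  8.53301287e+01,  1.09587615e-03,
        8.72626097e+01, -4.89169529e+00]), 'qd': array([ 0.04778606, -0.16189015, -0.02235218, -0.03567909, -0.00043182,
        0.08934566]), 'joint_efforts': array([-9.72233756e-04, -5.69396746e+01, -5.00553417e+01, -4.74310127e-04,
        1.50825520e-02,  6.54132168e-05]), 'tool_pos': array([ 195.91614591, -566.55768053,  249.2490884 ]), 'tcp_rot': array([-1.79893865e+02, -1.01820391e-02,  1.90669420e+01]), 'ft_force': array([ 0.18195102, -0.61420145,  1.08163968]), 'wrist_torque': array([-0.0225714 , -0.01526166,  0.00864668]), 'grip_force': 0.0, 'finger_gap': 85.20257360517742}
scene 372.87663730950845 372.87663730950845 317.17921082631716 202.28171828028118 [[0.06, 0.998, 0.014, -138.542], [-0.765, 0.037, 0.642, 429.263], [0.641, -0.049, 0.766, -1615.311], [0.0, 0.0, 0.0, 1.0]] dict_keys(['frame', 'fx', 'fy', 'cx', 'cy', 'camera_from_world'])
top 447.80495222723385 447.80495222723385 313.6036549551864 198.94057793984277 [[0.004, -1.0, 0.008, 118.661], [0.998, 0.004, 0.066, -638.411], [-0.066, 0.008, 0.998, -1278.384], [0.0, 0.0, 0.0, 1.0]] dict_keys(['frame', 'fx', 'fy', 'cx', 'cy', 'camera_from_world'])
```

View pics/scene0.png

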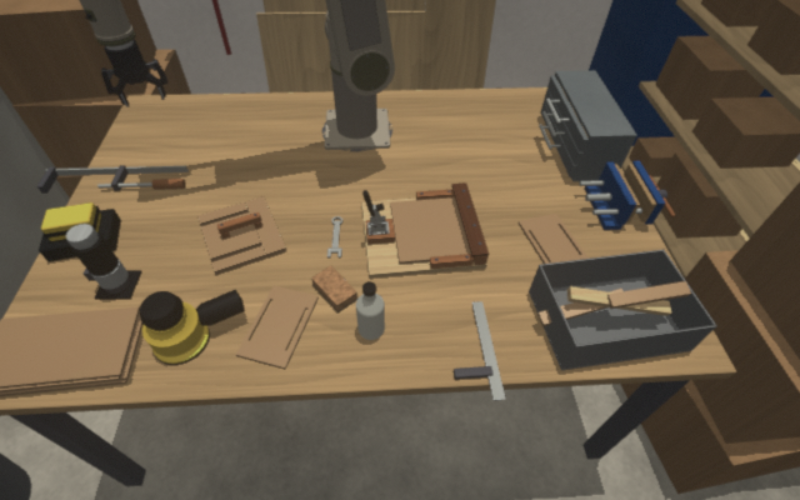

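View pics/top0.png

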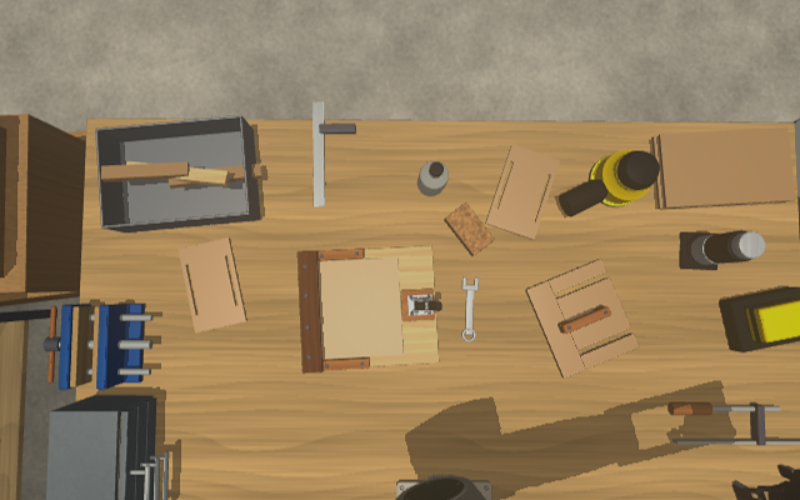

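The scene view shows the template with its handle near (240,224) and the jig with its dark keeper at (470,223). In the top view the template handle is near (585,320), the keeper runs along x≈311 from y=250 to 372, and the clamp is at (420,305). Next I'll measure with colour masks and one composite of close crops.

```bash
cat > h.py <<'E'
import numpy as np,cv2
class V:
    def __init__(s,d):
        s.M=np.array(d["camera_from_world"],float);s.fx,s.fy,s.cx,s.cy=[float(d[k]) for k in("fx","fy","cx","cy")];s.f=np.array(d["frame"])
        s.R=s.M[:3,:3];s.o=-s.R.T@s.M[:3,3]
    def ray(s,u,v): 
        d=np.array([(u-s.cx)/s.fx,-(v-s.cy)/s.fy,-1.]);d=s.R.T@d;return d/np.linalg.norm(d)
    def plane(s,p,z):
        d=s.ray(*p);return s.o+d*(z-s.o[2])/d[2]
    def proj(s,P):
        c=s.M[:3,:3]@np.array(P)+s.M[:3,3];return np.array([s.cx+s.fx*c[0]/-c[2],s.cy+s.fy*c[1]/c[2]])
def tri(A,p,B,q):
    a,b=A.ray(*p),B.ray(*q);t=np.linalg.lstsq(np.c_[a,-b],B.o-A.o,rcond=None)[0]
    P,Q=A.o+a*t[0],B.o+b*t[1];return (P+Q)/2,np.linalg.norm(P-Q)
def load(n): return V(np.load(n+".npz"))
E
python3 - <<'E'
from h import *
T,S=load("top0"),load("scene0")
def crop(v,x,y,w,h,k): return cv2.resize(v.f[y:y+h,x:x+w,::-1],None,fx=k,fy=k,interpolation=cv2.INTER_CUBIC)
im=np.zeros((600,800,3),np.uint8)
# x,y origin in 640x400
for v,(x,y,w,h),(X,Y),k in [(T,(415,203,100,100),(0,0),3),(T,(235,190,125,110),(300,0),3),(S,(155,150,80,70),(0,330),3.75),(S,(285,140,110,82),(300,330),3)]:
    c=crop(v,x,y,w,h,k);H=min(c.shape[0],600-Y);W=min(c.shape[1],800-X);im[Y:Y+H,X:X+W]=c[:H,:W]
cv2.imwrite("pics/comp.png",im)
for n,v,bx in(("top",T,(415,203,100,100)),("top",T,(235,190,125,110)),("scene",S,(155,150,80,70)),("scene",S,(285,140,110,82))):
    x,y,w,h=bx;hs=cv2.cvtColor(v.f[y:y+h,x:x+w],cv2.COLOR_RGB2HSV);rgb=v.f[y:y+h,x:x+w].astype(int)
    m=((rgb[...,0]-rgb[...,2]>40)&(rgb[...,0]<175)&(rgb[...,1]<0.62*rgb[...,0])).astype(np.uint8)
    for c in cv2.findContours(m,0,2)[0]:
        if cv2.contourArea(c)>25:
            b=cv2.boxPoints(cv2.minAreaRect(c))+[x,y];print(n,cv2.contourArea(c),np.round(b,1).tolist())
E
```

```text
(no output)
```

View pics/comp.png

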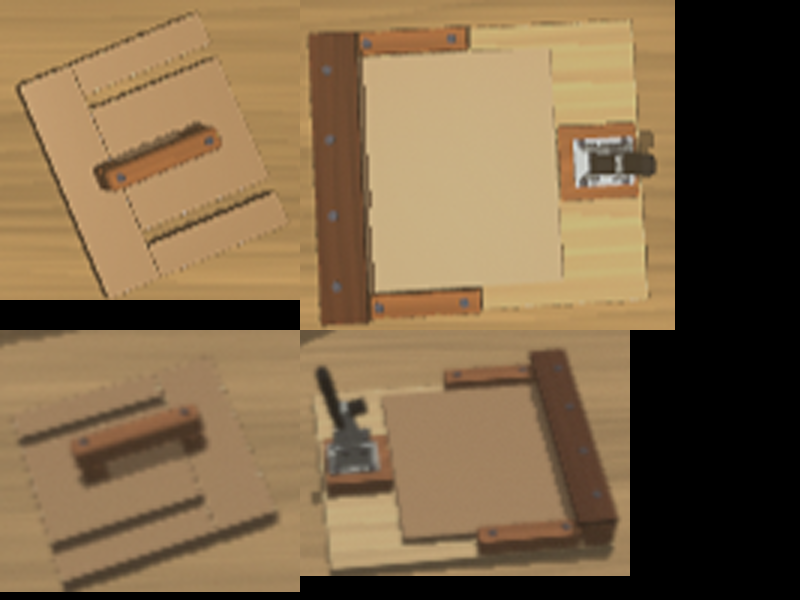

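The composite shows the following:
- **Template:** top-view handle screws at (120,177) and (209,141), back edge from (18,87) to (107,297), slots opening to the right.
- **Jig:** keeper screws at (327,70) to (337,287), guide screws at (368,43), (458,38), (379,307) and (464,302).
- **Scene view:** the matching points are visible in the lower crops.

I'll triangulate these.

Run:
```python
from h import *
T,S=load("top0"),load("scene0")
tt=lambda X,Y:(415+(X+.5)/3-.5,203+(Y+.5)/3-.5)
tj=lambda X,Y:(235+(X-299.5)/3-.5,190+(Y+.5)/3-.5)
st=lambda X,Y:(155+(X+.5)/3.75-.5,150+(Y-329.5)/3.75-.5)
sj=lambda X,Y:(285+(X-299.5)/3-.5,140+(Y-329.5)/3-.5)
def show(n,a,b,z):
    P,e=tri(T,a,S,b);print(n,np.round(P,1),"err",round(e,1),"top@z",np.round(T.plane(a,z)[:2],1),"scene@z",np.round(S.plane(b,z)[:2],1))
show("hfront",tt(209,141),st(84,442),60);show("hback",tt(120,177),st(187,411),60)
for i,(a,b) in enumerate([((327,70),(596,495)),((329,139),(584,450)),((333,215),(570,406)),((337,287),(555,370))]): show("keep%d"%i,tj(*a),sj(*b),63)
for i,(a,b) in enumerate([((368,43),(568,527)),((458,38),(488,533)),((379,307),(525,372)),((464,302),(452,380))]): show("guide%d"%i,tj(*a),sj(*b),42)
C=[T.plane(tt(*p),18)[:2] for p in((18,87),(107,297),(288,222),(200,12))]
print("tmpl corners",np.round(C,1).tolist(),np.mean(C,0), [np.linalg.norm(C[i]-C[i-1]).round(1) for i in range(4)])
d=(C[0]+C[1]-C[2]-C[3]);print("yaw",np.degrees(np.arctan2(d[1],d[0])))
K=[T.plane(tj(*p),63)[:2] for p in((309,33),(358,32),(370,324),(322,326))];print("keeper",np.round(K,1).tolist(),[np.linalg.norm(K[i]-K[i-1]).round(1) for i in range(4)])
B=[T.plane(tj(*p),30)[:2] for p in((550,50),(561,281))];print("blank front",np.round(B,1))
J=[T.plane(tj(*p),18)[:2] for p in((632,20),(647,300))];print("base front",np.round(J,1))
G=[T.plane(tj(*p),42)[:2] for p in((467,50),(361,54),(372,294),(480,288))];print("guide inner top",np.round(G,1))
L=[T.plane(tj(*p),42)[:2] for p in((558,127),(560,200))];print("block edge",np.round(L,1))
```

```text
hfront [ 494.9 -357.1   59.4] err 0.7 top@z [ 494.9 -357.3] scene@z [ 495.6 -356.4]
hback [ 461.3 -272.1   60.6] err 2.0 top@z [ 461.3 -273.4] scene@z [ 461.  -271.3]
keep0 [594.9 316.7  60.9] err 0.9 top@z [594.9 316.9] scene@z [596.7 315.6]
keep1 [530.8 313.8  63.7] err 0.4 top@z [530.8 314.1] scene@z [530.2 313.8]
keep2 [460.7 309.3  63.4] err 0.3 top@z [460.7 309.5] scene@z [460.3 309.3]
keep3 [394.  304.   58.2] err 3.1 top@z [394.8 304.9] scene@z [399.1 301.1]
guide0 [621.7 282.9  41.2] err 2.6 top@z [621.5 281.5] scene@z [622.4 284. ]
guide1 [626.6 196.7  42.2] err 1.2 top@z [626.5 196.1] scene@z [626.5 197.3]
guide2 [373.2 270.   37.3] err 2.6 top@z [373.7 268.2] scene@z [378.3 270.2]
guide3 [376.6 185.7  30.7] err 7.0 top@z [378.5 188.6] scene@z [388.4 180.5]
tmpl corners [[544.3, -189.6], [344.2, -272.5], [415.8, -448.1], [617.6, -367.5]] [ 480.46992856 -319.42528287] [np.float64(192.4), np.float64(216.6), np.float64(189.6), np.float64(217.3)]
yaw 112.27188394356716
keeper [[629.4, 334.1], [630.6, 288.4], [361.1, 274.1], [359.2, 318.2]] [np.float64(270.7), np.float64(45.7), np.float64(269.8), np.float64(44.2)]
blank front [[616.1 108.4]
 [396.8  97.4]]
base front [[646.1  28.7]
 [377.6  14.7]]
guide inner top [[615.2 187.5]
 [611.  288. ]
 [385.7 274.9]
 [391.6 173.7]]
block edge [[542.5 100.8]
 [473.9  98.8]]
```

Measurements are consistent: handle centre is about (478,-315) at z≈60, yaw about 112°, and the jig origin is about (502,194), yaw about 93°. Next is a move planner that turns a target pose into a tool-frame shift and rotation while tracking the commanded pose.

```bash
cat > c.py <<'E'
# usage: c.py x y z yaw tilt [save]   target TCP; tilt (deg) about template +y (back edge down)
import sys,json,os,numpy as np
from scipy.spatial.transform import Rotation as R
def Rt(yaw,tilt): return R.from_euler('z',yaw,degrees=True)*R.from_euler('y',tilt,degrees=True)*R.from_euler('x',180,degrees=True)
f="cmd.json"
d=json.load(open(f)) if os.path.exists(f) else dict(p=[196.035,-567.077,250.292],q=R.from_euler('xyz',[180,0,19.068],degrees=True).as_quat().tolist())
def plan(x,y,z,yaw,tilt,save=True):
    p,q=np.array(d["p"]),R.from_quat(d["q"])
    lin=np.round(q.inv().apply(np.array([x,y,z])-p)/1000,4); rot=np.round((q.inv()*Rt(yaw,tilt)).as_rotvec(degrees=True),1)
    print("lin",lin.tolist(),"rot",rot.tolist())
    if save:
        d["p"]=(p+q.apply(lin*1000)).tolist(); d["q"]=(q*R.from_rotvec(rot,degrees=True)).as_quat().tolist(); json.dump(d,open(f,"w"))
if __name__=="__main__": 
    a=[float(v) for v in sys.argv[1:]]
    for i in range(0,len(a),5): plan(*a[i:i+5])
E
python3 c.py 478.3 -315 150 112 0   478.3 -315 49 112 0
```

```text
lin [0.3491, -0.146, 0.1003] rot [0.0, 0.0, -92.9]
lin [0.0, 0.0, 0.101] rot [-0.0, 0.0, -0.0]
```

Emit:
servo_tool --fingers '[0.0854,0.0854,0.0854,0.0854,0.0854,0.0854,0.0854,0.0854,0.0854,0.0854]' --linear '[[0.035,-0.0146,0.01],[0.07,-0.029,0.02],[0.105,-0.044,0.03],[0.15,-0.063,0.043],[0.19,-0.08,0.055],[0.23,-0.096,0.066],[0.27,-0.113,0.078],[0.31,-0.13,0.089],[0.3491,-0.146,0.1003],[0.3491,-0.146,0.1003]]' --rotation '[[0,0,-8],[0,0,-16],[0,0,-24],[0,0,-32],[0,0,-40],[0,0,-48],[0,0,-56],[0,0,-64],[0,0,-72],[0,0,-78]]'

```text
time: 1.1
tool_pos: [480.4, -310.3, 147.5]
tcp_rot: [-179.9, -0.2, 97.6]
ft_force: [-0.3, 0.5, 1.2]
finger_gap: 85.4
grip_force: 0.0
```

Emit:
servo_tool --fingers '[0.0854,0.0854,0.0854,0.0854]' --linear '[[0,0,0],[0,0,0],[0,0,0],[0,0,0]]' --rotation '[[0,0,-8],[0,0,-14.9],[0,0,-14.9],[0,0,-14.9]]'

```text
time: 1.5
tool_pos: [478.1, -314.9, 149.7]
tcp_rot: [-180.0, -0.0, 111.8]
ft_force: [-0.1, 0.9, 0.5]
finger_gap: 85.6
grip_force: 0.0
```

Run:
```python
from bench import r
from h import *
for n in("scene","top"):
    s=r.snapshot(n);np.savez(n+"1.npz",**s)
st=r.sense();print(st["tool_pos"],st["tcp_rot"],st["joint_pos"],st["ft_force"])
T,S=load("top1"),load("scene1")
im=np.zeros((300,640,3),np.uint8)
im[:,:320]=cv2.resize(T.f[200:300,410:517,::-1],(320,300));im[:,320:]=cv2.resize(S.f[140:225,150:241,::-1],(320,300))
cv2.imwrite("pics/above.png",im)
# jig refinement: gray edges, subpixel via line fit on gradient along scanlines
g=cv2.cvtColor(load("top0").f,cv2.COLOR_RGB2GRAY).astype(float)
T0=load("top0")
ang=93.1
for o in((502,194),):
    x=np.array([np.cos(np.radians(ang)),np.sin(np.radians(ang)),0]);y=np.array([-x[1],x[0],0]);O=np.array([*o,0.])
    def prof(base,dirn,z,span):
        t=np.arange(-span,span+.1,.25);P=[T0.proj(O+base+dirn*k+np.array([0,0,z])) for k in t];P=np.array(P,np.float32)
        v=cv2.remap(g.astype(np.float32),P[:,:1],P[:,1:],cv2.INTER_LINEAR)[:,0];d=np.abs(np.gradient(cv2.GaussianBlur(v[:,None],(1,9),0)[:,0]));return t,d
    def edge(name,along,fixed,rng,z,span=6):
        # edge perpendicular to 'along'
        D=[]
        for k in rng:
            base=(fixed*x+k*y) if along=='x' else (k*x+fixed*y)
            t,d=prof(base,x if along=='x' else y,z,span);D.append(t[d.argmax()])
        c=np.polyfit(rng,D,1);print(name,"median off",np.median(D).round(2),"slope deg",np.degrees(c[0]).round(2),"std",np.std(D).round(2))
    edge("lip",'x',88,np.arange(-100,101,10),63)
    edge("keeper back",'x',132,np.arange(-120,121,10),63)
    edge("block",'x',-96,np.arange(-28,29,4),42)
    edge("guide+y",'y',113,np.arange(-10,80,5),42)
    edge("guide-y",'y',-113,np.arange(-10,80,5),42)
    edge("keeper end+",'y',135,np.arange(95,128,4),63); edge("keeper end-",'y',-135,np.arange(95,128,4),63)
    edge("base end+",'y',135,np.arange(-160,-20,10),18); edge("base end-",'y',-135,np.arange(-160,-20,10),18)
    edge("block+",'y',35,np.arange(-110,-98,2),42); edge("block-",'y',-35,np.arange(-110,-98,2),42)
```

```text
[ 478.10481356 -315.07811039  149.82971024] [-1.79993120e+02 -1.61077796e-02  1.11790932e+02] [-3.85168318e+01  7.23827766e+00  9.62116475e+01  2.05831713e-03
  7.65674757e+01 -6.03082433e+01] [-0.55570436  0.05609731 -0.15320628]
lip median off -4.75 slope deg -0.26 std 0.93
keeper back median off 2.5 slope deg -0.37 std 0.97
block median off 4.0 slope deg -0.56 std 0.66
guide+y median off -3.38 slope deg -0.52 std 0.6
guide-y median off 1.12 slope deg 0.09 std 0.9
keeper end+ median off -0.5 slope deg -2.57 std 0.57
keeper end- median off 0.5 slope deg -2.51 std 0.57
base end+ median off -2.25 slope deg 0.45 std 1.57
base end- median off 0.25 slope deg 0.37 std 1.63
block+ median off -0.75 slope deg -1.64 std 0.34
block- median off -4.12 slope deg -0.61 std 0.35
```

View pics/above.png

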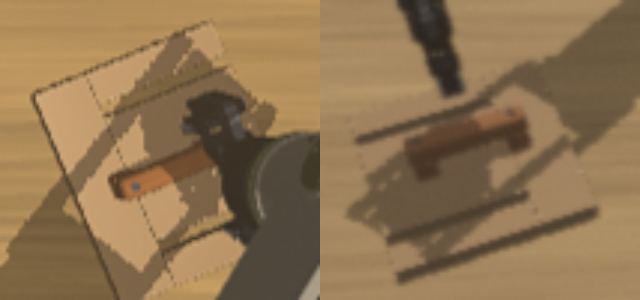

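The view shows the gripper straddling the template handle (handle in the right crop around (465,145), fingers above it). Descend, then close.

Emit:
servo_tool --fingers '[0.07,0.07,0.07,0.07,0.07,0.07,0.07]' --linear '[[0,0,0.02],[0,0,0.045],[0,0,0.07],[0,0,0.085],[0,0,0.095],[0,0,0.101],[0,0,0.101]]' --rotation '[[0,0,0],[0,0,0],[0,0,0],[0,0,0],[0,0,0],[0,0,0],[0,0,0]]'

```text
time: 2.3
tool_pos: [478.2, -315.0, 48.7]
tcp_rot: [-180.0, -0.0, 111.9]
ft_force: [0.0, 0.2, 1.1]
finger_gap: 69.8
grip_force: 0.0
```

Emit:
servo_tool --fingers '[0.035,0.03,0.025,0.015,0.005,0.0,0.0,0.0,0.0,0.0]' --linear '[[0,0,0],[0,0,0],[0,0,0],[0,0,0],[0,0,0],[0,0,0],[0,0,0],[0,0,0],[0,0,0],[0,0,0]]' --rotation '[[0,0,0],[0,0,0],[0,0,0],[0,0,0],[0,0,0],[0,0,0],[0,0,0],[0,0,0],[0,0,0],[0,0,0]]' --force 110

```text
time: 3.3
tool_pos: [478.8, -315.5, 50.2]
tcp_rot: [180.0, 0.1, 112.0]
ft_force: [-1.5, 0.1, 5.7]
finger_gap: 20.4
grip_force: 109.2
```

```bash
python3 c.py  478.3 -315 290 112 0   490 0 290 100 0    503 150 290 93.2 0
python3 - <<'E'
from bench import r
s=r.sense();print(s["tool_pos"],s["tcp_rot"],s["finger_gap"],s["grip_force"],s["ft_force"],s["wrist_torque"])
E
```

```text
lin [0.0, 0.0, -0.241] rot [-0.0, 0.0, -0.0]
lin [0.2878, 0.1287, -0.0] rot [-0.0, 0.0, 12.0]
lin [0.1455, 0.0388, -0.0] rot [-0.0, 0.0, 6.8]
[ 478.82628011 -315.53641044   50.16506475] [1.79962024e+02 8.31188883e-02 1.11971290e+02] 20.39563375419182 109.16337847709656 [-1.45315223  0.14825728  5.72272489] [0.09283744 0.27743749 0.01113365]
```

Emit:
servo_tool --fingers '[0.0,0.0,0.0,0.0,0.0,0.0,0.0,0.0,0.0,0.0]' --linear '[[0,0,-0.01],[0,0,-0.03],[0,0,-0.06],[0,0,-0.095],[0,0,-0.13],[0,0,-0.165],[0,0,-0.2],[0,0,-0.225],[0,0,-0.241],[0,0,-0.241]]' --rotation '[[0,0,0],[0,0,0],[0,0,0],[0,0,0],[0,0,0],[0,0,0],[0,0,0],[0,0,0],[0,0,0],[0,0,0]]'

```text
time: 4.3
tool_pos: [478.9, -315.5, 292.2]
tcp_rot: [179.9, 0.2, 112.0]
ft_force: [0.3, 0.2, -7.4]
finger_gap: 20.3
grip_force: 108.8
```

Emit:
servo_tool --fingers '[0.0,0.0,0.0,0.0,0.0,0.0,0.0,0.0,0.0,0.0]' --linear '[[0.014,0.006,0],[0.043,0.019,0],[0.08,0.036,0],[0.12,0.054,0],[0.16,0.072,0],[0.2,0.089,0],[0.24,0.107,0],[0.27,0.121,0],[0.2878,0.1287,0],[0.2878,0.1287,0]]' --rotation '[[0,0,1],[0,0,2],[0,0,3.5],[0,0,5],[0,0,7],[0,0,8.5],[0,0,10],[0,0,11],[0,0,12],[0,0,12]]'

```text
time: 5.3
tool_pos: [488.8, 2.8, 287.3]
tcp_rot: [-179.8, -0.1, 100.1]
ft_force: [0.0, -0.1, -8.1]
finger_gap: 20.4
grip_force: 108.6
```

Emit:
servo_tool --fingers '[0.0,0.0,0.0,0.0,0.0,0.0,0.0]' --linear '[[0.02,0.0053,0],[0.05,0.0133,0],[0.09,0.024,0],[0.125,0.0333,0],[0.1455,0.0388,0],[0.1455,0.0388,0],[0.1455,0.0388,0]]' --rotation '[[0,0,1],[0,0,2.5],[0,0,4],[0,0,5.5],[0,0,6.8],[0,0,6.8],[0,0,6.8]]'

```text
time: 6.0
tool_pos: [502.4, 149.5, 288.0]
tcp_rot: [-179.8, 0.1, 93.2]
ft_force: [0.3, -1.6, -8.1]
finger_gap: 20.7
grip_force: 108.7
```

Run:
```python
from bench import r
from h import *
for n in("scene","top"):
    s=r.snapshot(n);np.savez(n+"2.npz",**s)
s=r.sense();print(s["time"],s["tool_pos"],s["tcp_rot"],s["finger_gap"],s["grip_force"],s["ft_force"],s["wrist_torque"])
T,S=load("top2"),load("scene2")
im=np.zeros((600,800,3),np.uint8)
im[:,:400]=cv2.resize(T.f[150:345,200:330,::-1],(400,600));im[:,400:]=cv2.resize(S.f[50:245,270:400,::-1],(400,600))
cv2.imwrite("pics/carry.png",im)
```

```text
6.1 [502.69259701 148.86202837 288.80126244] [-1.79889543e+02  4.67041060e-02  9.31312283e+01] 20.273795215232504 108.6898934841156 [-0.28447696 -0.52473429 -8.7589871 ] [-0.02327738 -0.02220155 -0.00131138]
```

View pics/carry.png

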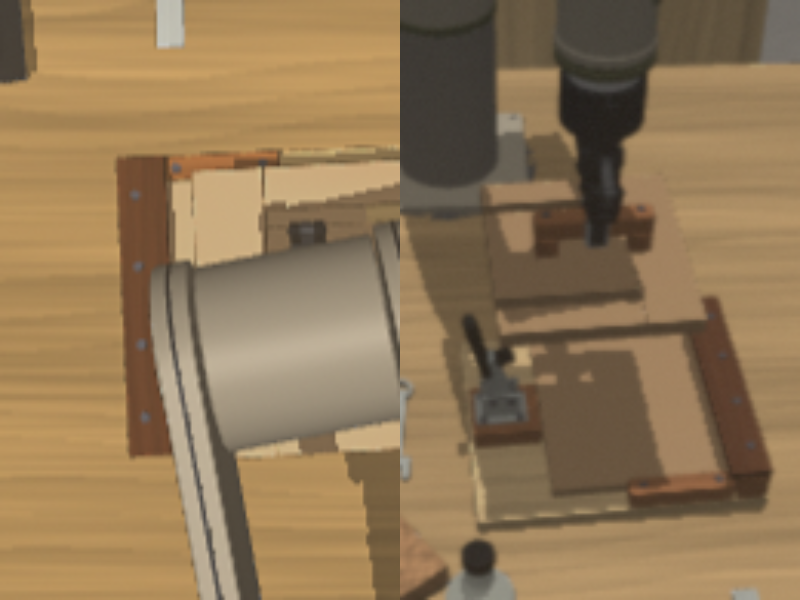

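The crop shows the template held level below the gripper: its back-far corner is at (703,320) and the front-far corner near (503,338). The clamp is still open, with its foot near (505,355). I'll check the in-hand offset and clamp clearance, then plan.

Run:
```python
from h import *
T,S=load("top0"),load("scene2");T2=load("top2")
O=np.array([503,194.5]);a=np.radians(93.2);x=np.array([np.cos(a),np.sin(a)]);y=np.array([-x[1],x[0]])
jig=lambda P:np.round([(P[:2]-O)@x,(P[:2]-O)@y],1)
k=600/195;sc=lambda X,Y:(270+(X-400)/k,50+Y/k)
tcp=np.array([502.7,148.9]);
for p in((703,320),(503,335),(660,182),(486,186)):
    P=S.plane(sc(*p),257);print("tmpl rel TCP",np.round([(P[:2]-tcp)@x,(P[:2]-tcp)@y],1),"expect 90/-100, +-110")
# top2: back edge visible col (172..195 , 180) => slab strip
for p in((174,185),(192,175)):
    q=(200+p[0]/k,150+p[1]/k);P=T2.plane(q,257);print("top2",np.round([(P[:2]-tcp)@x,(P[:2]-tcp)@y],1))
tj=lambda X,Y:(235+(X-299.5)/3-.5,190+(Y+.5)/3-.5)
for z in(130,175):print("clamp black L/R",z,jig(T.plane(tj(590,162),z)),jig(T.plane(tj(655,162),z)))
P,e=tri(T,tj(592,160),S,sc(508,352));print("foot",np.round(P,1),e,jig(P))
P,e=tri(T,tj(652,164),S,sc(468,318));print("handle tip",np.round(P,1),e,jig(P))
```

```text
tmpl rel TCP [  86.5 -114.7] expect 90/-100, +-110
tmpl rel TCP [ -95.3 -116.1] expect 90/-100, +-110
tmpl rel TCP [84.6 92.4] expect 90/-100, +-110
tmpl rel TCP [-92.4 102.7] expect 90/-100, +-110
top2 [103.6 -98.4]
top2 [  89.4 -105.4]
clamp black L/R 130 [-120.1   -2.9] [-1.773e+02  1.000e-01]
clamp black L/R 175 [-118.1   -4.5] [-173.1   -1.6]
foot [514.1  70.2 128.4] 5.24622443497297 [-124.7   -4.1]
handle tip [512.7  26.3 176.9] 3.4970276784455643 [-168.5   -0.3]
```

```bash
python3 c.py  502.8 198.1 200 93.2 13   502.8 198.1 110 93.2 13;  sed -i 's/plan(\*a\[i:i+5\])/plan(*a[i:i+5])/' c.py
```

```text
lin [0.048, 0.0025, 0.09] rot [-0.0, -13.0, -0.0]
lin [0.0203, -0.0, 0.0877] rot [-0.0, 0.0, -0.0]
```

Emit:
servo_tool --fingers '[0.0,0.0,0.0,0.0,0.0,0.0,0.0,0.0,0.0]' --linear '[[0.008,0.0004,0.003],[0.02,0.001,0.012],[0.032,0.0017,0.028],[0.042,0.0022,0.048],[0.048,0.0025,0.068],[0.048,0.0025,0.083],[0.048,0.0025,0.09],[0.048,0.0025,0.09],[0.048,0.0025,0.09]]' --rotation '[[0,-1,0],[0,-3,0],[0,-5,0],[0,-7,0],[0,-9,0],[0,-11,0],[0,-12.5,0],[0,-13,0],[0,-13,0]]'

```text
time: 7.0
tool_pos: [503.1, 198.3, 200.5]
tcp_rot: [180.0, 13.0, 93.2]
ft_force: [0.6, 0.6, -7.9]
finger_gap: 20.4
grip_force: 108.6
```

Emit:
servo_tool --fingers '[0.0,0.0,0.0,0.0,0.0,0.0,0.0,0.0]' --linear '[[0.002,0,0.0086],[0.006,0,0.0259],[0.0105,0,0.0454],[0.0145,0,0.0626],[0.018,0,0.0778],[0.0195,0,0.0842],[0.0203,0,0.0877],[0.0203,0,0.0877]]' --rotation '[[0,0,0],[0,0,0],[0,0,0],[0,0,0],[0,0,0],[0,0,0],[0,0,0],[0,0,0]]'

```text
time: 7.8
tool_pos: [503.1, 198.1, 110.1]
tcp_rot: [180.0, 13.0, 93.2]
ft_force: [0.2, -0.6, -7.8]
finger_gap: 20.4
grip_force: 108.5
```

Run:
```python
from bench import r
from h import *
for n in("scene","top"):
    s=r.snapshot(n);np.savez(n+"3.npz",**s)
s=r.sense();print(s["time"],s["tool_pos"],s["tcp_rot"],s["finger_gap"],s["grip_force"],s["ft_force"],s["wrist_torque"])
T,S=load("top3"),load("scene3")
im=np.zeros((600,800,3),np.uint8)
im[:,:300]=cv2.resize(T.f[180:300,230:290,::-1],(300,600));im[:,300:]=cv2.resize(S.f[120:240,300:400,::-1],(500,600))
cv2.imwrite("pics/low.png",im)
```

```text
7.9 [503.52107229 198.3920987  110.96054501] [179.91036958  12.97036001  93.14790487] 20.535616857258134 108.54271173477173 [-0.07036381 -0.75918029 -8.26049318] [ 0.55472229 -0.01147984  0.05446773]
```

View pics/low.png

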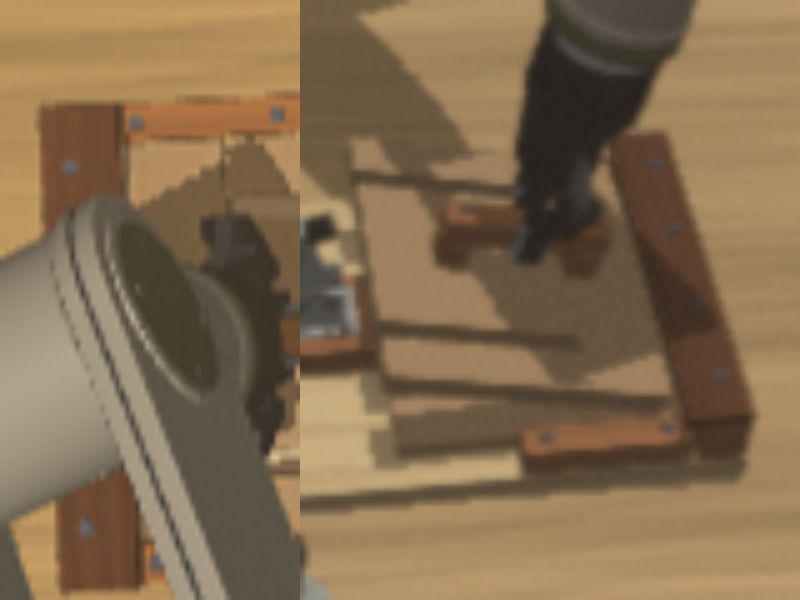

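The crop shows the template tipped with its back edge just in front of the keeper, and the plate between the guides. I'll lower it slowly until it touches the blank.

Emit:
servo_tool --fingers '[0.0,0.0,0.0,0.0,0.0,0.0]' --linear '[[0.0005,0,0.002],[0.0009,0,0.0039],[0.0014,0,0.0058],[0.0018,0,0.0078],[0.002,0,0.0088],[0.002,0,0.0088]]' --rotation '[[0,0,0],[0,0,0],[0,0,0],[0,0,0],[0,0,0],[0,0,0]]'

```text
time: 8.5
tool_pos: [502.7, 198.0, 100.6]
tcp_rot: [-180.0, 13.0, 93.2]
ft_force: [0.6, -0.1, -8.3]
finger_gap: 20.1
grip_force: 108.6
```

Emit:
servo_tool --fingers '[0.0,0.0]' --linear '[[0.0002,0,0.001],[0.0002,0,0.001]]' --rotation '[[0,0,0],[0,0,0]]'

```text
time: 8.7
tool_pos: [502.8, 198.1, 99.8]
tcp_rot: [-180.0, 13.0, 93.2]
ft_force: [0.3, -0.7, -8.4]
finger_gap: 20.3
grip_force: 108.6
```

Emit:
servo_tool --fingers '[0.0,0.0]' --linear '[[0.0002,0,0.001],[0.0002,0,0.001]]' --rotation '[[0,0,0],[0,0,0]]'

```text
time: 8.9
tool_pos: [502.8, 198.0, 98.8]
tcp_rot: [-180.0, 13.0, 93.2]
ft_force: [-1.2, 0.6, -7.8]
finger_gap: 20.3
grip_force: 108.6
```

Emit:
servo_tool --fingers '[0.0,0.0]' --linear '[[0.0002,0,0.001],[0.0002,0,0.001]]' --rotation '[[0,0,0],[0,0,0]]'

```text
time: 9.1
tool_pos: [503.2, 198.1, 98.4]
tcp_rot: [180.0, 13.0, 93.2]
ft_force: [-0.3, -1.5, -3.5]
finger_gap: 20.3
grip_force: 109.1
```

Contact came at z≈98.3, as expected for the blank's top. Now lift 0.5 mm and slide in under the keeper.

Emit:
servo_tool --fingers '[0.0,0.0,0.0,0.0,0.0,0.0]' --linear '[[-0.0001,0,-0.0005],[0.0019,0,-0.001],[0.0038,0,-0.0014],[0.0058,0,-0.0019],[0.0077,0,-0.0023],[0.0077,0,-0.0023]]' --rotation '[[0,0,0],[0,0,0],[0,0,0],[0,0,0],[0,0,0],[0,0,0]]'

```text
time: 9.7
tool_pos: [502.4, 206.4, 98.4]
tcp_rot: [180.0, 13.0, 93.2]
ft_force: [0.7, -0.5, -6.4]
finger_gap: 20.6
grip_force: 108.9
```

Emit:
servo_tool --fingers '[0.0,0.0,0.0]' --linear '[[0.001,0,-0.0002],[0.002,0,-0.0005],[0.002,0,-0.0005]]' --rotation '[[0,0,0],[0,0,0],[0,0,0]]'

```text
time: 10.0
tool_pos: [502.3, 208.2, 98.4]
tcp_rot: [180.0, 13.0, 93.2]
ft_force: [0.3, -1.1, -5.5]
finger_gap: 20.3
grip_force: 109.0
```

Emit:
servo_tool --fingers '[0.0,0.0,0.0]' --linear '[[0.001,0,-0.0002],[0.002,0,-0.0005],[0.002,0,-0.0005]]' --rotation '[[0,0,0],[0,0,0],[0,0,0]]'

```text
time: 10.3
tool_pos: [502.1, 210.3, 98.4]
tcp_rot: [-180.0, 13.0, 93.2]
ft_force: [0.2, -0.1, -5.3]
finger_gap: 20.3
grip_force: 109.0
```

Emit:
servo_tool --fingers '[0.0,0.0,0.0]' --linear '[[0.001,0,-0.0002],[0.002,0,-0.0005],[0.002,0,-0.0005]]' --rotation '[[0,0,0],[0,0,0],[0,0,0]]'

```text
time: 10.6
tool_pos: [502.0, 212.4, 98.5]
tcp_rot: [-180.0, 13.0, 93.2]
ft_force: [-0.7, -0.1, -5.8]
finger_gap: 20.1
grip_force: 109.0
```

Emit:
servo_tool --fingers '[0.0,0.0,0.0]' --linear '[[0.001,0,-0.0002],[0.0015,0,-0.0003],[0.0015,0,-0.0003]]' --rotation '[[0,0,0],[0,0,0],[0,0,0]]'

```text
time: 10.9
tool_pos: [502.0, 213.9, 98.5]
tcp_rot: [180.0, 13.0, 93.2]
ft_force: [0.2, -0.7, -5.8]
finger_gap: 20.6
grip_force: 108.9
```

Emit:
servo_tool --fingers '[0.0,0.0]' --linear '[[0.001,0,-0.0002],[0.001,0,-0.0002]]' --rotation '[[0,0,0],[0,0,0]]'

```text
time: 11.1
tool_pos: [502.0, 214.5, 98.5]
tcp_rot: [-180.0, 13.0, 93.2]
ft_force: [0.0, -3.5, -4.2]
finger_gap: 19.8
grip_force: 109.1
```

Emit:
servo_tool --fingers '[0.0,0.0]' --linear '[[0.001,0,-0.0002],[0.001,0,-0.0002]]' --rotation '[[0,0,0],[0,0,0]]'

```text
time: 11.3
tool_pos: [502.0, 214.7, 98.7]
tcp_rot: [-180.0, 13.1, 93.2]
ft_force: [0.4, -7.1, -2.1]
finger_gap: 20.2
grip_force: 109.5
```

Batten contact was felt at y≈214.5, so the back edge now rests on the blank under the keeper. Next I compute the pivot about that edge.

Run:
```python
import numpy as np
a,h=89,49.5
def tcp(t): t=np.radians(t);return np.array([-(a*np.cos(t)-h*np.sin(t)),a*np.sin(t)+h*np.cos(t)])
def seg(t0,t1,n):
    c,s=np.cos(np.radians(t0)),np.sin(np.radians(t0));L=[];Q=[]
    for t in np.linspace(t0,t1,n+1)[1:]:
        d=tcp(t)-tcp(t0);L.append([round((d[0]*c-d[1]*s)/1000,4),0,round((-d[0]*s-d[1]*c)/1000,4)]);Q.append([0,round(t0-t,1),0])
    print(L,Q,tcp(t1)-tcp(t0))
seg(13,5,8);seg(5,1,5);seg(1,0,2)
```

```text
[[np.float64(-0.0009), 0, np.float64(0.0016)], [np.float64(-0.0017), 0, np.float64(0.0031)], [np.float64(-0.0025), 0, np.float64(0.0047)], [np.float64(-0.0032), 0, np.float64(0.0063)], [np.float64(-0.004), 0, np.float64(0.0079)], [np.float64(-0.0047), 0, np.float64(0.0096)], [np.float64(-0.0054), 0, np.float64(0.0112)], [np.float64(-0.006), 0, np.float64(0.0129)]] [[0, np.float64(1.0), 0], [0, np.float64(2.0), 0], [0, np.float64(3.0), 0], [0, np.float64(4.0), 0], [0, np.float64(5.0), 0], [0, np.float64(6.0), 0], [0, np.float64(7.0), 0], [0, np.float64(8.0), 0]] [ -8.76326029 -11.18346338]
[[np.float64(-0.0007), 0, np.float64(0.0012)], [np.float64(-0.0013), 0, np.float64(0.0025)], [np.float64(-0.002), 0, np.float64(0.0038)], [np.float64(-0.0026), 0, np.float64(0.005)], [np.float64(-0.0032), 0, np.float64(0.0063)]] [[0, np.float64(0.8), 0], [0, np.float64(1.6), 0], [0, np.float64(2.4), 0], [0, np.float64(3.2), 0], [0, np.float64(4.0), 0]] [-3.77543189 -6.02277358]
[[np.float64(-0.0004), 0, np.float64(0.0008)], [np.float64(-0.0009), 0, np.float64(0.0016)]] [[0, np.float64(0.5), 0], [0, np.float64(1.0), 0]] [-0.87744925 -1.54572508]
```

Emit:
servo_tool --fingers '[0.0,0.0,0.0,0.0,0.0,0.0,0.0,0.0,0.0]' --linear '[[-0.0009,0,0.0016],[-0.0017,0,0.0031],[-0.0025,0,0.0047],[-0.0032,0,0.0063],[-0.004,0,0.0079],[-0.0047,0,0.0096],[-0.0054,0,0.0112],[-0.006,0,0.0129],[-0.006,0,0.0129]]' --rotation '[[0,1,0],[0,2,0],[0,3,0],[0,4,0],[0,5,0],[0,6,0],[0,7,0],[0,8,0],[0,8,0]]'

```text
time: 12.2
tool_pos: [502.3, 206.7, 87.1]
tcp_rot: [-180.0, 4.9, 93.1]
ft_force: [-0.1, -0.4, -3.7]
finger_gap: 20.3
grip_force: 109.2
```

Emit:
servo_tool --fingers '[0.0,0.0,0.0,0.0,0.0,0.0]' --linear '[[-0.0007,0,0.0012],[-0.0013,0,0.0025],[-0.002,0,0.0038],[-0.0026,0,0.005],[-0.0032,0,0.0063],[-0.0032,0,0.0063]]' --rotation '[[0,0.8,0],[0,1.6,0],[0,2.4,0],[0,3.2,0],[0,4,0],[0,4,0]]'

```text
time: 12.8
tool_pos: [502.5, 203.1, 81.0]
tcp_rot: [-180.0, 0.9, 93.1]
ft_force: [-0.3, 0.3, -4.0]
finger_gap: 20.3
grip_force: 109.2
```

Emit:
servo_tool --fingers '[0.0,0.0,0.0]' --linear '[[-0.0004,0,0.0008],[-0.0009,0,0.0016],[-0.0009,0,0.0016]]' --rotation '[[0,0.5,0],[0,1,0],[0,1,0]]'

```text
time: 13.1
tool_pos: [502.7, 202.6, 80.2]
tcp_rot: [180.0, -0.1, 93.2]
ft_force: [-3.7, 1.8, 2.0]
finger_gap: 20.3
grip_force: 110.2
```

Run:
```python
from bench import r
from h import *
for n in("scene","top"):
    s=r.snapshot(n);np.savez(n+"4.npz",**s)
s=r.sense();print(s["time"],s["tool_pos"],s["tcp_rot"],s["finger_gap"],s["grip_force"],s["ft_force"],s["wrist_torque"])
T,S=load("top4"),load("scene4")
im=np.zeros((600,800,3),np.uint8)
im[:,:300]=cv2.resize(T.f[180:300,230:290,::-1],(300,600));im[:,300:]=cv2.resize(S.f[120:240,300:400,::-1],(500,600))
cv2.imwrite("pics/flat.png",im)
```

```text
13.2 [502.68354698 202.58969096  80.17719133] [ 1.79987003e+02 -1.44830634e-02  9.31726233e+01] 20.477163036254645 110.36220788955688 [-5.19831194  1.16799466  4.6214709 ] [ 0.00503751  0.8478963  -0.06841983]
```

View pics/flat.png

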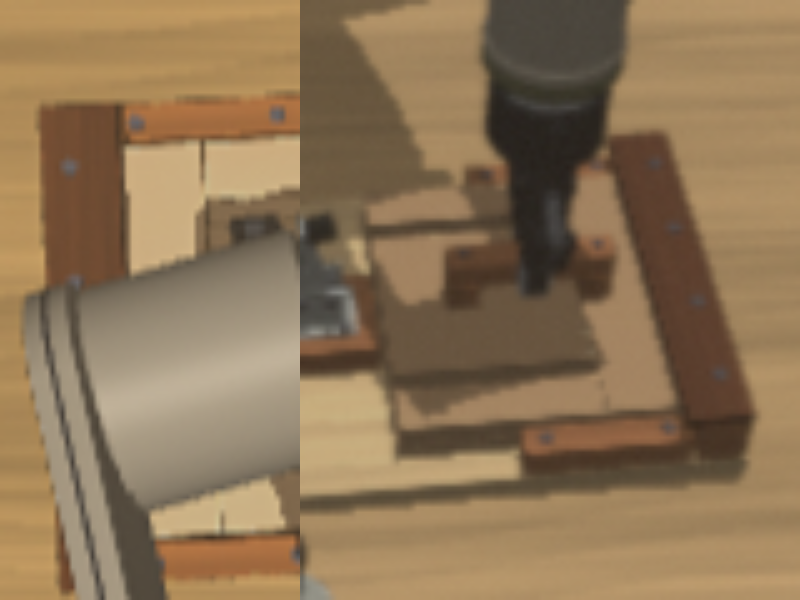

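The view shows the template flat on the blank, between both guides, behind the block and under the keeper, with the clamp still open. Release and rise.

Emit:
servo_tool --fingers '[0.025,0.03,0.04,0.05,0.055,0.055,0.055,0.055]' --linear '[[0,0,0],[0,0,0],[0,0,0],[0,0,0],[0,0,0],[0,0,0],[0,0,0],[0,0,0]]' --rotation '[[0,0,0],[0,0,0],[0,0,0],[0,0,0],[0,0,0],[0,0,0],[0,0,0],[0,0,0]]'

```text
time: 14.0
tool_pos: [502.6, 202.4, 79.6]
tcp_rot: [180.0, -0.0, 93.2]
ft_force: [-0.3, 0.3, -0.2]
finger_gap: 55.1
grip_force: 0.0
```

Emit:
servo_tool --fingers '[0.055,0.055,0.055,0.055,0.055,0.055,0.055,0.03,0.0,0.0]' --linear '[[0,0,-0.005],[0,0,-0.015],[0,0,-0.035],[0,0,-0.06],[0,0,-0.09],[0,0,-0.12],[0,0,-0.15],[0,0,-0.17],[0,0,-0.17],[0,0,-0.17]]' --rotation '[[0,0,0],[0,0,0],[0,0,0],[0,0,0],[0,0,0],[0,0,0],[0,0,0],[0,0,0],[0,0,0],[0,0,0]]'

```text
time: 15.0
tool_pos: [502.8, 202.5, 250.3]
tcp_rot: [179.9, -0.0, 93.2]
ft_force: [0.9, -0.7, -1.1]
finger_gap: 11.6
grip_force: 0.0
```

Run:
```python
from bench import r
from h import *
for n in("scene","top"):
    s=r.snapshot(n);np.savez(n+"5.npz",**s)
s=r.sense();print(s["time"],s["tool_pos"],s["tcp_rot"],s["finger_gap"],s["grip_force"],s["ft_force"])
T,S=load("top5"),load("scene5")
im=np.zeros((600,800,3),np.uint8)
im[:,:300]=cv2.resize(T.f[180:300,300:360,::-1],(300,600));im[:,300:]=cv2.resize(S.f[120:240,280:380,::-1],(500,600))
cv2.imwrite("pics/rel.png",im)
```

```text
15.1 [501.91399817 202.16354167 248.26728219] [-1.79884902e+02  2.77017551e-02  9.31695537e+01] 0.16087665219777345 0.0 [-0.58033624 -0.12712527 -1.39334322]
```

View pics/rel.png

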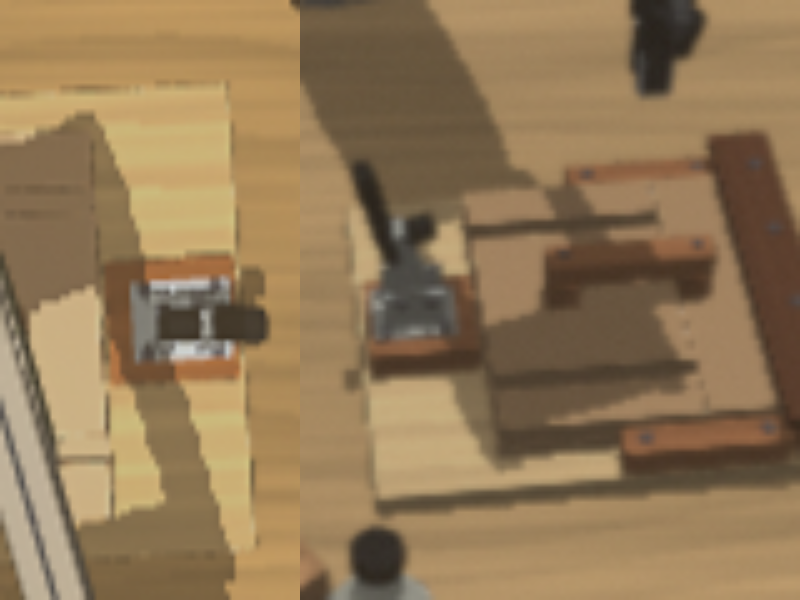

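The template lies flat and the handle is upright: its tip is at (362,170) in the scene crop and the foot at (418,225). Next I plan the arc to close the clamp.

Emit:
servo_tool --fingers '[0.0,0.0,0.0,0.0,0.0,0.0]' --linear '[[-0.03,0,0],[-0.07,0,0],[-0.11,0,0],[-0.135,0,0],[-0.1422,0,0],[-0.1422,0,0]]' --rotation '[[0,0,0],[0,0,0],[0,0,0],[0,0,0],[0,0,0],[0,0,0]]'

```text
time: 15.7
tool_pos: [509.9, 59.6, 248.4]
tcp_rot: [-179.9, -0.0, 93.1]
ft_force: [-0.5, 0.2, -0.3]
finger_gap: -0.3
grip_force: 0.0
```

Emit:
servo_tool --fingers '[0.0,0.0,0.0,0.0,0.0,0.0]' --linear '[[0,0,0.02],[0,0,0.04],[0,0,0.06],[0,0,0.072],[0,0,0.0765],[0,0,0.0765]]' --rotation '[[0,0,0],[0,0,0],[0,0,0],[0,0,0],[0,0,0],[0,0,0]]'

```text
time: 16.3
tool_pos: [510.0, 61.0, 172.5]
tcp_rot: [-179.9, -0.0, 93.2]
ft_force: [-0.8, -0.1, 0.2]
finger_gap: -0.1
grip_force: 0.0
```

Run:
```python
from bench import r
from h import *
s=r.sense();p=s["tool_pos"];print(s["time"],p,s["tcp_rot"],s["ft_force"])
O=np.array([503,195]);a=np.radians(93.2);x=np.array([np.cos(a),np.sin(a)]);y=np.array([-x[1],x[0]])
j=np.array([(p[:2]-O)@x,(p[:2]-O)@y]);print("jig",j)
for t in np.arange(1.4,-.01,-.1):
    C=np.array([-147-85*np.cos(t)+10*np.sin(t),68+85*np.sin(t)+10*np.cos(t)])+[11,19]
    print(round(t,1),C.round(1),"lin",np.round([C[0]-j[0],0,p[2]-C[1]],1))
```

```text
16.3 [510.04392638  61.00869693 172.53962797] [-1.79922824e+02 -1.18859232e-02  9.32095056e+01] [-0.78488228 -0.10556986  0.22529946]
jig [-134.1755816     0.44665295]
1.4 [-140.6  172.5] lin [-6.4  0.   0.1]
1.3 [-149.1  171.6] lin [-14.9   0.    1. ]
1.2 [-157.5  169.8] lin [-23.3   0.    2.7]
1.1 [-165.6  167.3] lin [-31.5   0.    5.3]
1.0 [-173.5  163.9] lin [-39.3   0.    8.6]
0.9 [-181.   159.8] lin [-46.8   0.   12.7]
0.8 [-188.   154.9] lin [-53.9   0.   17.6]
0.7 [-194.6  149.4] lin [-60.4   0.   23.1]
0.6 [-200.5  143.2] lin [-66.3   0.   29.3]
0.5 [-205.8  136.5] lin [-71.6   0.   36. ]
0.4 [-210.4  129.3] lin [-76.2   0.   43.2]
0.3 [-214.2  121.7] lin [-80.1   0.   50.9]
0.2 [-217.3  113.7] lin [-83.1   0.   58.9]
0.1 [-219.6  105.4] lin [-85.4   0.   67.1]
-0.0 [-221.   97.] lin [-86.8   0.   75.5]
```

Emit:
servo_tool --fingers '[0.0,0.0,0.0,0.0,0.0,0.0,0.0,0.0,0.0,0.0]' --linear '[[-0.0064,0,0],[-0.0149,0,0.001],[-0.0233,0,0.0027],[-0.0315,0,0.0053],[-0.0393,0,0.0086],[-0.0468,0,0.0127],[-0.0539,0,0.0176],[-0.0604,0,0.0231],[-0.0663,0,0.0293],[-0.0663,0,0.0293]]' --rotation '[[0,0,0],[0,0,0],[0,0,0],[0,0,0],[0,0,0],[0,0,0],[0,0,0],[0,0,0],[0,0,0],[0,0,0]]'

```text
time: 17.3
tool_pos: [513.2, -6.6, 142.2]
tcp_rot: [-179.9, -0.0, 93.1]
ft_force: [0.2, 0.9, -0.3]
finger_gap: -0.0
grip_force: 0.0
```

Emit:
servo_tool --fingers '[0.0,0.0,0.0,0.0,0.0,0.0]' --linear '[[-0.0053,0,0.0067],[-0.0099,0,0.0139],[-0.0138,0,0.0216],[-0.0168,0,0.0296],[-0.0191,0,0.0378],[-0.0191,0,0.0378]]' --rotation '[[0,0,0],[0,0,0],[0,0,0],[0,0,0],[0,0,0],[0,0,0]]'

```text
time: 17.9
tool_pos: [514.3, -25.0, 104.3]
tcp_rot: [-179.9, -0.0, 93.1]
ft_force: [-0.0, 0.7, -0.6]
finger_gap: 0.0
grip_force: 0.0
```

Emit:
servo_tool --fingers '[0.0,0.0,0.0,0.0]' --linear '[[-0.0005,0,0.003],[-0.001,0,0.006],[-0.0014,0,0.0084],[-0.0014,0,0.0084]]' --rotation '[[0,0,0],[0,0,0],[0,0,0],[0,0,0]]'

```text
time: 18.3
tool_pos: [515.3, -26.2, 97.5]
tcp_rot: [180.0, -0.0, 93.2]
ft_force: [-0.2, 0.9, 0.3]
finger_gap: 0.2
grip_force: 0.0
```

Run:
```python
from bench import r
from h import *
s=r.snapshot("scene");S=V(s);s=r.sense();print(s["time"],s["tool_pos"],s["ft_force"])
cv2.imwrite("pics/clamp.png",cv2.resize(S.f[110:240,255:395,::-1],(646,600)))
```

```text
18.35 [515.35637038 -26.18803335  97.52987924] [ 0.62437937  0.37236784 -0.79006319]
```

View pics/clamp.png

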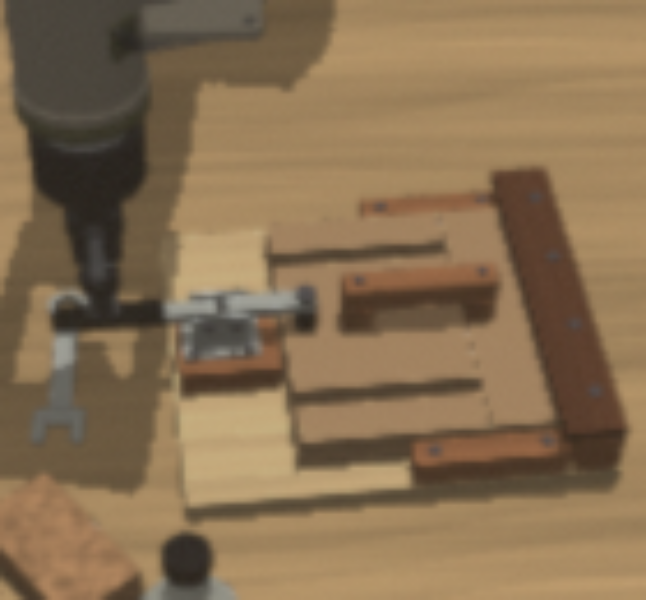

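The picture shows the handle down, about level at (110,313), and the foot on the template at (305,310). I'll press further, watching the force.

Emit:
servo_tool --fingers '[0.0,0.0,0.0]' --linear '[[0,0,0.0015],[0,0,0.003],[0,0,0.003]]' --rotation '[[0,0,0],[0,0,0],[0,0,0]]'

```text
time: 18.65
tool_pos: [515.7, -26.3, 96.8]
tcp_rot: [180.0, 0.0, 93.2]
ft_force: [-10.8, 0.6, 19.6]
finger_gap: -0.2
grip_force: 10.1
```

Emit:
servo_tool --fingers '[0.0,0.0,0.0]' --linear '[[0,0,0.0015],[0,0,0.003],[0,0,0.003]]' --rotation '[[0,0,0],[0,0,0],[0,0,0]]'

```text
time: 18.95
tool_pos: [516.1, -26.3, 96.4]
tcp_rot: [179.9, 0.0, 93.2]
ft_force: [-21.9, 3.1, 43.5]
finger_gap: -0.1
grip_force: 21.7
```

That is a hard stop at the level position, so the clamp is closed. Retreat upward.

Emit:
servo_tool --fingers '[0.0,0.0,0.0,0.0,0.0,0.0,0.0,0.0,0.0]' --linear '[[0,0,-0.003],[0,0,-0.008],[0,0,-0.02],[0,0,-0.045],[0,0,-0.075],[0,0,-0.1],[0,0,-0.12],[0,0,-0.12],[0,0,-0.12]]' --rotation '[[0,0,0],[0,0,0],[0,0,0],[0,0,0],[0,0,0],[0,0,0],[0,0,0],[0,0,0],[0,0,0]]'

```text
time: 19.85
tool_pos: [515.5, -26.3, 211.8]
tcp_rot: [180.0, 0.0, 93.2]
ft_force: [0.4, 0.4, 0.0]
finger_gap: 0.0
grip_force: 0.0
```

Run:
```python
from bench import r
from h import *
S=V(r.snapshot("scene"));s=r.sense();print(s["time"],s["tool_pos"],s["ft_force"])
cv2.imwrite("pics/end.png",cv2.resize(S.f[110:240,255:395,::-1],(646,600)))
```

```text
19.9 [514.87060294 -26.23873479 210.72848758] [-0.9332965   0.51193431  0.46144349]
```

View pics/end.png

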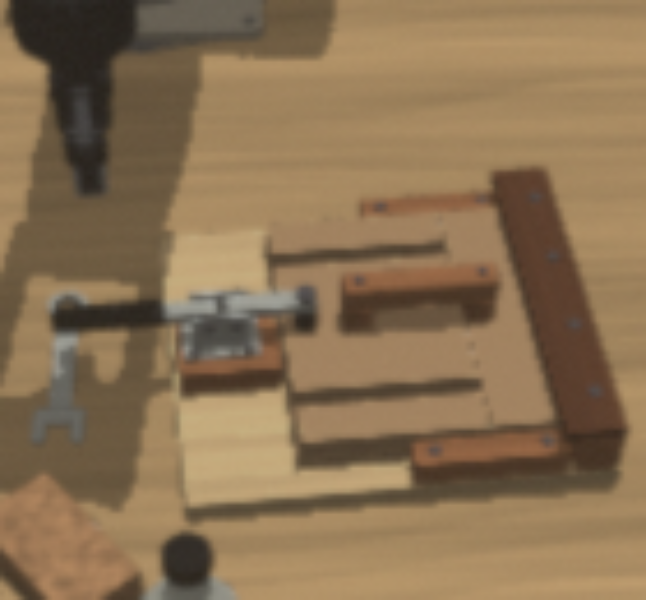

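The final view shows the handle level at (110,315), the foot on the template at (305,308), the template flat under the keeper, and the arm clear. Handing in.

```bash
python3 -c "
from bench import r
print(r.hand_in())"
```

```text
the job is handed in; nothing more can be done
None
```

The template lies flat on the blank with its back edge under the keeper and the toggle clamp is pressed right down, handed in at about 20 s; no verdict was returned, and I did not re-measure the bystanders' positions.

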